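# Press a stone sample onto the tilted sample board

## Task

Pick up the loose oblong stone tile from the table and tilt it until its underside lies flat on the bare mounting pad between the two stones already stuck on the sloping sample board, with its long side running up the slope and the tile centred over the pad. Press it on flush with a steady push of about 10 N while the pad grabs, without shifting the clamped board or disturbing the other things, and finish while still gripping the tile and pressing it there: do not let go.

Things in the scene. Friction and masses are not known exactly. Their poses are not given: they have to be found in the camera images.
- stone_tile: The loose grey granite tile, an oblong block 100 x 60 x 20 mm, 0.26 to 0.38 kg, lying flat; no other loose thing is an oblong block. Origin: centre of its underside (the 100 x 60 face that goes on the pad). x along the 100 mm length, y across the 60 mm width, z up out of its top face, which is 20 mm above the origin. Either end may go uphill.
- pad (a point): Centre of the outer surface of the firm dark mounting pad, 80 mm (up the slope) x 40 x 2 mm, in the middle of the sloping board. x points uphill along the board, y level across it, z straight out of it (up and towards the robot). Beside the pad the bare sheet lies 2 mm lower; the 20 mm thick stuck stones begin 88 mm out along +y and -y. The slope varies from 12 to 28 degrees.
- sample_board: The tilting board: galvanised sheet 180 mm (up the slope) x 300 mm with pad and two stuck stones, pivoted across its middle between two cheeks, clamped by black knobs; firm under a 40 N push at the pad. Origin: mid pivot axis, 14 mm behind the pad's surface, 128 mm above the table. Axes as for the pad. Cheeks 159 to 165 mm from the middle, tops 20 mm above the pivot; knobs reach 188 mm.
- hex_slab: Bystander: loose six-sided slate slab, 88 mm over corners, 20 mm thick. Origin: centre of its underside.
- sett: Bystander: loose dark paving cube, 60 mm each way. Origin: centre of its underside.
- drill_core: Bystander: loose cream stone drill core standing on end, 50 mm across, 55 mm high. Origin: centre of its underside.
- pad_roll: Bystander: roll of pad tape lying flat, 92 mm across, 20 mm high, open middle. Origin: centre of its underside.
- filling_knife: Bystander: filling knife lying flat, 200 mm long along its x.
- mug: Bystander: white mug, 80 mm across, 90 mm high, handle at its +y. Origin: centre of its underside.
- dust_brush: Bystander: wooden hand brush lying flat, along its x.
Things that resemble listed ones, but are neither listed nor needed, are in the scene too. What is shaped like the stone_tile but orange is not meant.

How it is judged:
On the way:
1. the tile is gripped and lifted clear of the table (height (world z) of stone_tile above 0.04 m and contact force between the fingers and stone_tile above 1 N), for 0.2 s.
At the end, for the whole second after the job is handed in: The gripped tile lies still on the pad: flush within 0.03 rad and 2.5 mm, centred within 10 mm up and across the slope, its length within 0.1 rad of uphill, the fingers on it with over 2 N, pressed on the board with 5 to 35 N; the board has not shifted by over 6 mm (angle between the z axis of stone_tile and the z axis of pad, either way round below 0.03 rad and angle between the x axis of stone_tile and the x axis of pad, either way round below 0.1 rad and z of stone_tile in the frame of pad between -0.0025 and 0.0025 m and x of stone_tile in the frame of pad between -0.01 and 0.01 m and y of stone_tile in the frame of pad between -0.01 and 0.01 m and contact force between stone_tile and sample_board between 5 and 35 N and contact force between the fingers and stone_tile above 2 N and linear speed of stone_tile below 0.01 m/s and distance of pad from where it was at the start of the episode below 0.006 m); the arm keeps its last pose, push and grip.
It fails at once if the tile pressed or knocked on the board with more than 60 N (contact force between stone_tile and sample_board above 60 N).
It fails at once if the clamped board shifted by more than 6 mm (distance of pad from where it was at the start of the episode above 0.006 m).
It fails at once if another thing on the table moved by more than 30 mm (distance of any of hex_slab, sett, drill_core, pad_roll, filling_knife, mug, dust_brush from where it was at the start of the episode above 0.03 m).
It also fails if it takes over 37 s, if anything falls off the work surface, if the arm or the gripper's body presses on something with over 40 N, if the wrist force passes 120 N, or if a joint passes its speed limit or range.

## Robot

A 6-joint arm with a two-finger parallel gripper is mounted at the origin on the work surface. World frame = base frame: x ahead of the robot, y to its left, z up, the work surface at z = 0. Lengths are in m, angles in rad, forces in N, time in s.
With the tool pointing down it reaches from about 0.35 to 0.85 m from the base axis. Payload 8.1 kg.
Tool frame: the origin (TCP) lies at the very end of the fingers, on their centre line; the grasp point (between the pads) lies 19 mm behind it (arm.grip_depth is the distance from the TCP to the grasp point, in m); z points along the fingers, y is the direction in which the jaws open and shut (so a half turn about z gives the same grasp; the last joint's range is limited). The gripper opens to 93 mm and grips with 3 to 60 N. Pads are 15 mm wide; open, the fingers measure 128 mm over their backs; the gripper's body (75 mm by 188 mm) begins 65 mm behind the grasp point.
Start: joints at [-1.418, 0.13, 1.488, -0, 1.523, -0.085], TCP at [0.141, -0.583, 0.219] pointing down, gripper open.
Joint ranges: [-2.96, 2.96], [-0.89, 2.26], [0.02, 2.5], [-1.34, 4.48], [0, 2.73], [-2.66, 2.66]. Speed limits (rad/s): [2.39, 2.39, 2.79, 3.14, 3.14, 3.14].

## Interface

Orientations are given as a unit quaternion [x, y, z, w].
In Python, from bench import arm gives the robot as it stands. The module is installed in compiled form; this text tells all that it offers.
- The arm moves only by the shell command python3 -m handwheel 'ROWS' [FORCE]. ROWS is JSON, a list that holds one entry, the list of rows, each a list of 7 numbers: the shift along the tool's x, y, z in mm, then the turn, a rotation vector about the tool's x, y, z in rad, then the opening, from 0 (shut) to 1 (fully open). A call has 1 to 10 rows; each row shifts and turns the commanded pose from where the row before left it, along the tool's axes as they then stand; what a row does not reach is not made up. A row lasts 1/10 s, in which the tool goes at most 50 mm and 8.59 degrees, less where a joint would pass 70% of its speed; a pose out of reach is approached as far as the arm can. A call is refused whole if a number of a shift passes 50 or a number of a turn 0.15, either way. A call with a gripper value outside its range is refused whole. The fingers move at their own pace and stop on an object; FORCE is the grip in N (left out, the last holds). Time passes only in rows, so rows that do not move let the fingers close. It gives the time, the measured TCP pose, the force and the opening at its end, in the units of the state.
- arm.sense(): the state, without advancing time (a new reading comes with each control period).
- arm.read_camera(name): name is "scene" or "top" or "wrist"; returns a dict with "pixels" (400x640x3 uint8, blue, green, red), "fx", "fy", "cx", "cy" (pixels), "dist_coeffs" ([k1, k2, p1, p2, k3] as OpenCV has them; the pictures are not rectified), "extrinsics" (4x4, takes a point from world to camera coordinates). Camera axes: x right, y up, looking along -z (the intrinsics and any distortion apply to the point x, -y, -z); pixel columns grow to the right and rows downward; lengths in m; the calibration is good to about 2 mm. A picture is of the moment at which its call begins. There is no depth.
- arm.close_job(): hands the job in, once; it reports no verdict.
The state is a dict: "clock": time; "joint_pos": joint angles; "qd": joint speeds; "tau": joint torques, N m; "tcp_pos": TCP position; "ee_rot": TCP orientation; "ft_force": force on the tool from outside, world axes, zero at the start; "moment": the same for the moment, N m; "width": finger opening in m.
Only numpy, scipy, OpenCV 4.12 (cv2) and the standard library are available. Lean on these libraries where they do the work, as an engineer would, in place of code of your own. Each camera call takes 0.05 s, during which the arm holds its last target. There are 200 camera calls.

## Working session

There is one attempt and no reset: what is moved stays moved. The work goes in short steps, Python scripts to look and compute and a shell command to move; the robot and the scene stay as the last step left them, time stands still between calls to the robot, and variables do not carry over. Pictures are saved under pics/ and viewed, about 8 in all and at most 12, crops included, and the job is handed in when it is done.

```bash
mkdir -p pics; cat > h.py <<'E'
import numpy as np, cv2
from scipy.spatial.transform import Rotation as R
from bench import arm
def K(c): return np.array([[c['fx'],0,c['cx']],[0,c['fy'],c['cy']],[0,0,1.]])
def snap(n,f):
    c=arm.read_camera(n); cv2.imwrite('pics/'+f,c['pixels']); 
    np.savez('pics/'+f[:-4]+'.npz',**{k:np.array(v) for k,v in c.items()}); return c
def load(f): return dict(np.load('pics/'+f+'.npz'))
F=np.diag([1,-1,-1.])
def proj(c,P):
    E=np.array(c['extrinsics']); X=(np.atleast_2d(P)@E[:3,:3].T+E[:3,3])@F
    return cv2.projectPoints(X,np.zeros(3),np.zeros(3),K(c),np.array(c['dist_coeffs'],float))[0][:,0]
def ray(c,uv):
    E=np.array(c['extrinsics']); n=cv2.undistortPoints(np.array(uv,float).reshape(-1,1,2),K(c),np.array(c['dist_coeffs'],float))[:,0]
    d=np.c_[n,np.ones(len(n))]@F@E[:3,:3]; return -E[:3,:3].T@E[:3,3], d/np.linalg.norm(d,axis=1)[:,None]
def onz(c,uv,z):
    o,d=ray(c,uv); return o+d*((z-o[2])/d[:,2])[:,None]
E
python3 - <<'E'
from h import *
for n in('scene','top'):
    c=snap(n,n+'0.png'); o,_=ray(c,[[320,200]]); print(n,o,c['fx'],c['dist_coeffs'])
c=[cv2.imread(f'pics/{n}0.png') for n in('scene','top')]
print(arm.sense())
E
```

```text
scene [ 1.17121597 -0.27736193  0.622811  ] 365.4656644115194 [-0.06280217  0.          0.          0.          0.        ]
top [ 0.3928531  -0.07909963  1.58005149] 516.1209000702462 [0.01597866 0.         0.         0.         0.        ]
{'clock': 0.1, 'joint_pos': array([-1.41839082e+00,  1.31108245e-01,  1.48917123e+00, -2.15240822e-05,
        1.52298550e+00, -8.53952960e-02]), 'qd': array([ 1.40264559e-03, -4.90669364e-03, -2.84485151e-03,  4.13109213e-04,
        9.21207908e-05, -1.27352026e-03]), 'tau': array([ 6.03680710e-04, -5.61342752e+01, -4.93095911e+01,  7.68982200e-02,
        2.91781453e-02, -7.45971988e-05]), 'tcp_pos': array([ 0.14127802, -0.58260281,  0.21767837]), 'ee_rot': array([ 9.92939262e-01,  1.18620923e-01, -3.87537954e-05, -8.35334518e-04]), 'ft_force': array([-0.15341346,  0.13554967, -0.27713274]), 'moment': array([ 0.01466311, -0.04570157,  0.04635749]), 'width': 0.09291220463714511}
```

View pics/scene0.png

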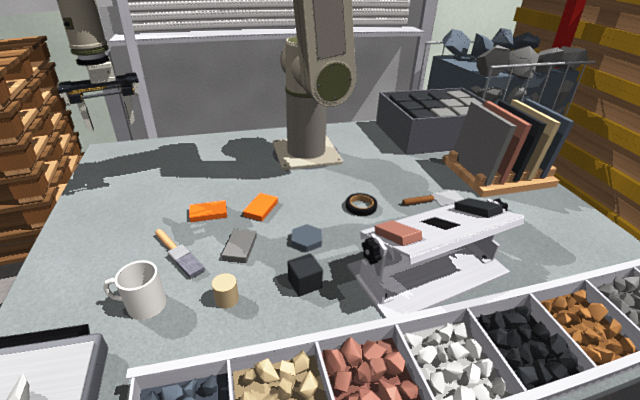

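View pics/top0.png

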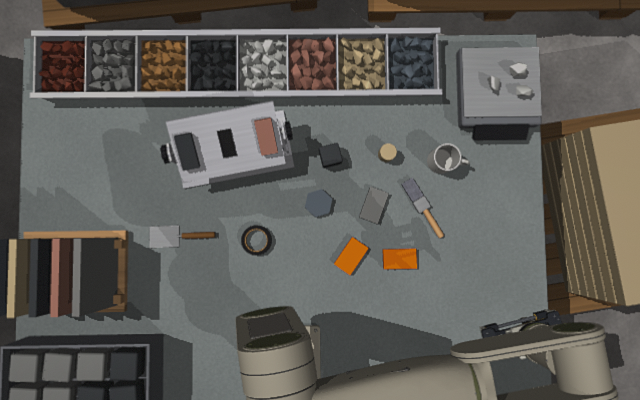

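The scene picture shows the board at right, about (440,225). In the top picture these could be taken for the tile: the grey oblong at (375,204), orange blocks at (351,255) and (401,259), and the hexagonal slab at (319,203). The grey oblong fits the description. I'll check it in a close crop, along with the board.

```bash
python3 - <<'E'
import cv2,numpy as np
t=cv2.imread('pics/top0.png')
a=cv2.resize(t[175:235,340:410],None,fx=5,fy=5,interpolation=cv2.INTER_CUBIC)
b=cv2.resize(t[95:195,155:305],None,fx=5,fy=5,interpolation=cv2.INTER_CUBIC)
im=np.zeros((500,800,3),np.uint8); 
b=cv2.resize(b,(450,300)); im[:300,350:]=b; im[:300,:350]=a
cv2.imwrite('pics/crop1.png',im[:300])
E
```

```text
(no output)
```

View pics/crop1.png

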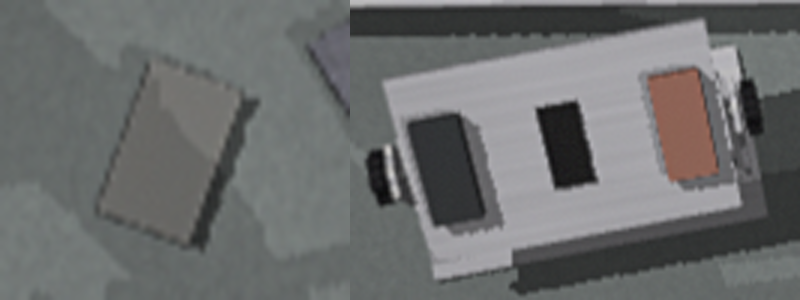

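The left crop confirms the tile is a grey oblong; its corners in the top picture are about (370,187), (388.6,194), (379.4,224.6) and (359.4,217.2). The right crop shows the pad at about (227,143) between the dark and red stones.

```bash
python3 - <<'E'
import cv2,numpy as np
t=cv2.imread('pics/scene0.png')
cv2.imwrite('pics/crop2.png',cv2.resize(t[185:285,345:535],None,fx=4,fy=4,interpolation=cv2.INTER_CUBIC))
E
```

```text
(no output)
```

View pics/crop2.png

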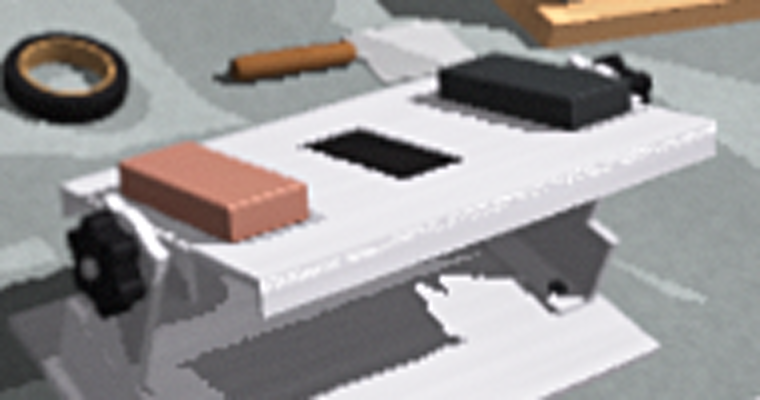

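The scene crop gives the pad corners at about (421,222), (435.5,217.5), (460.5,224.5) and (445.5,230), and the uphill sheet edge from (410.5,256) to (524,216). Next I fit the board and tile poses.

```bash
cat >> h.py <<'E'
def boardR(yaw,s):
    # yaw: heading of uphill; x uphill rises
    return R.from_euler('z',yaw)*R.from_euler('y',-s)
padc=np.array([[40,20,14],[40,-20,14],[-40,-20,14],[-40,20,14]])/1e3
E
python3 - <<'E'
from h import *
from scipy.optimize import least_squares
T,S=load('top0'),load('scene0')
sh=np.array([[90,150,12],[90,-150,12],[-90,-150,12],[-90,150,12]])/1e3
pts=np.r_[padc,sh]
ti=np.array([[217.3,130.7],[231,128.7],[237,155.7],[223.7,157.7],[166.7,122.3],[272.7,101.7],[285.3,163.7],[183.7,188.3]])
si=np.array([[460.5,224.5],[445.5,229.75],[421.25,221.75],[435.5,217.5],[524,216.25],[410.5,255.75],[360.75,231.75]])
def res(p,full=0):
    P=boardR(p[2],p[3]).apply(pts)+[p[0],p[1],.128]
    r=np.r_[(proj(T,P)-ti),(proj(S,P[:7])-si)]
    return r if full else r.ravel()
q=least_squares(res,[.55,.1,.2,.3],loss='soft_l1')
np.set_printoptions(precision=4,suppress=True)
p=q.x; Rb=boardR(p[2],p[3]); print('board',p,np.degrees(p[2:]),'pad',Rb.apply([0,0,.014])+[p[0],p[1],.128]); print(res(p,1).round(1).tolist())
tc=np.array([[370,187],[388.6,194],[379.4,224.6],[359.4,217.2]])-.0
ct=np.array([[50,30],[50,-30],[-50,-30],[-50,30]])/1e3
def rt(p):
    P=np.c_[R.from_euler('z',p[2]).apply(np.c_[ct,0*ct[:,0]])[:,:2]+p[:2],np.full(4,.02)]
    return (proj(T,P)-tc).ravel()
q2=least_squares(rt,[.45,-.2,-.3]); print('tile',q2.x,np.degrees(q2.x[2]),rt(q2.x).round(1))
print('hex',onz(T,[[319,203]],.02),'knife',onz(T,[[410,190],[437,233]],.0),onz(T,[[401,259],[351,255]],.02),'core sett',onz(T,[[388,152],[330,155]],.05))
s=arm.sense();Rt=R.from_quat(s['ee_rot']).as_matrix();print(Rt, s['tcp_pos'])
E
```

```text
board [0.647  0.1482 0.1885 0.3802] [10.8024 21.7842] pad [0.6419 0.1472 0.141 ]
[[-0.8, -0.8], [-0.4, -1.6], [0.1, -1.1], [-0.5, -0.4], [-1.1, -1.1], [-0.0, -1.5], [0.3, -1.5], [-1.0, -5.5], [-0.1, -0.7], [0.3, -1.0], [-0.9, -2.1], [-1.3, -2.1], [-0.8, -1.2], [-0.3, -0.4], [-1.5, -2.1]]
tile [ 0.4646 -0.2794 -0.3443] -19.72454465611478 [ 0.2 -0.1  0.4 -0.7 -0.9 -0.1  0.3  0.8]
hex [[ 0.4746 -0.112   0.02  ]] knife [[ 0.5124 -0.3926  0.    ]
 [ 0.3797 -0.4717  0.    ]] [[ 0.3033 -0.3562  0.02  ]
 [ 0.317  -0.2061  0.02  ]] core sett [[ 0.6234 -0.3197  0.05  ]
 [ 0.6163 -0.146   0.05  ]]
[[ 0.9719  0.2356 -0.0003]
 [ 0.2356 -0.9719  0.0016]
 [ 0.0001 -0.0017 -1.    ]] [ 0.1413 -0.5826  0.2177]
```

Plan: grip the tile across its 60 mm width, with tool x along the tile's length (heading -19.7°). First I move above it and turn the tool +0.582 rad about its z.

```bash
python3 -m handwheel '[[[38.5,-21.8,7.8,0,0,0,1],[38.5,-21.8,7.8,0,0,0,1],[38.5,-21.8,7.8,0,0,0,1],[38.5,-21.8,7.8,0,0,0,1],[38.5,-21.8,7.8,0,0,0,1],[38.5,-21.8,7.8,0,0,0,1],[38.5,-21.8,7.8,0,0,0,1],[38.5,-21.8,7.8,0,0,0,1],[38.5,-21.8,7.8,0,0,0,1],[38.5,-21.8,7.8,0,0,0,1]]]'; python3 -m handwheel '[[[0,0,0,0,0,0.1164,1],[0,0,0,0,0,0.1164,1],[0,0,0,0,0,0.1164,1],[0,0,0,0,0,0.1164,1],[0,0,0,0,0,0.1164,1],[0,0,0,0,0,0,1],[0,0,0,0,0,0,1]]]'
python3 - <<'E'
from h import *
c=snap('wrist','w1.png'); s=arm.sense(); print(s['tcp_pos'],R.from_quat(s['ee_rot']).as_matrix().round(4),s['joint_pos'])
E
```

```text
clock: 1.1
tcp_pos: [0.4651, -0.2789, 0.14]
ee_rot: [0.993, 0.119, -0.0, -0.0]
ft_force: [-0.1, -0.3, 0.9]
width: 0.093
clock: 1.8
tcp_pos: [0.464, -0.2804, 0.1403]
ee_rot: [0.986, -0.17, -0.0, -0.0]
ft_force: [0.2, 0.0, 1.0]
width: 0.0928
[ 0.46401156 -0.28045593  0.1403855 ] [[ 9.424e-01 -3.344e-01 -4.000e-04]
 [-3.344e-01 -9.424e-01  3.000e-04]
 [-5.000e-04 -2.000e-04 -1.000e+00]] [-6.38241386e-01  2.56480068e-02  1.74311258e+00  1.06184500e-05
  1.37331552e+00  1.27355550e+00]
```

View pics/w1.png

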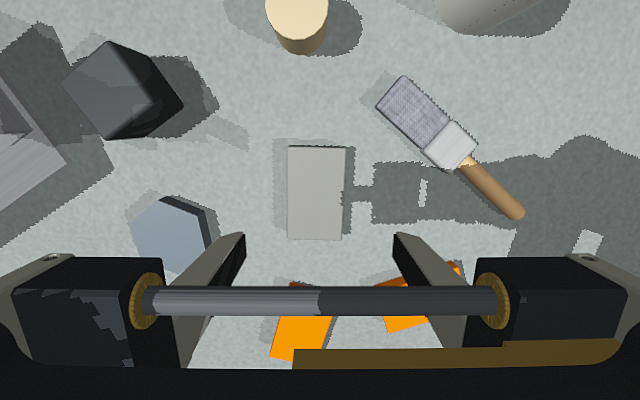

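The wrist picture shows the tile's top face with corners about (288,147), (346,147), (342,240) and (288,238), almost aligned with the jaws. I refit its pose from this.

```bash
python3 - <<'E'
from h import *
from scipy.optimize import least_squares
np.set_printoptions(precision=4,suppress=True)
W=load('w1')
tc=np.array([[288,147],[346,147.5],[342,240],[288,238]],float)
X=onz(W,tc,.02); print(X, np.linalg.norm(np.roll(X,-1,0)-X,axis=1), X.mean(0))
ct=np.array([[50,30],[50,-30],[-50,-30],[-50,30]])/1e3
def rt(p):
    P=np.c_[R.from_euler('z',p[2]).apply(np.c_[ct,0*ct[:,0]])[:,:2]+p[:2],np.full(4,.02)]
    return (proj(W,P)-tc).ravel()
q=least_squares(rt,[.46,-.28,-.34]); print(q.x,rt(q.x))
# zoom w/ overlay
p=q.x;im=W['pixels'].copy()
P=np.c_[R.from_euler('z',p[2]).apply(np.c_[ct,0*ct[:,0]])[:,:2]+p[:2],np.full(4,.02)]
uv=proj(W,P);big=cv2.resize(im[125:260,265:370],None,fx=4,fy=4,interpolation=cv2.INTER_CUBIC)
cv2.polylines(big,[np.int32((uv-[265,125]+.5)*4-.5)],True,(0,0,255),1);cv2.imwrite('pics/crop3.png',big)
E
```

```text
[[ 0.5224 -0.2685  0.02  ]
 [ 0.5027 -0.3227  0.02  ]
 [ 0.4099 -0.2879  0.02  ]
 [ 0.4317 -0.2334  0.02  ]] [0.0577 0.0991 0.0587 0.0973] [ 0.4667 -0.2781  0.02  ]
[ 0.4665 -0.2781 -0.364 ] [-1.2035 -1.1893  1.1848 -0.2632  0.5978  0.5217 -0.5771  1.3288]
```

View pics/crop3.png

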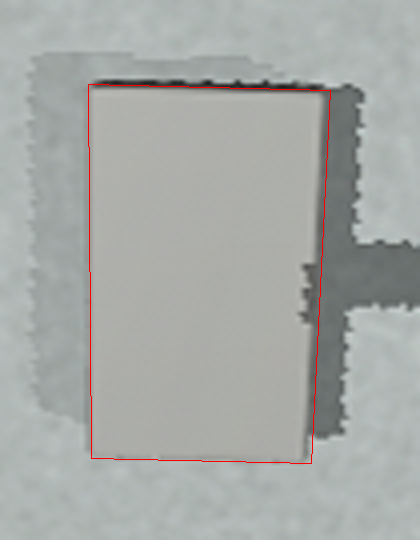

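The overlay fits well, with a true yaw of about -0.352. The correction is tool x +1.5 and y -3.2 mm, then down 136 mm in stages, slowly at the end.

```bash
python3 -m handwheel '[[[1.5,-3.2,15,0,0,0.01,1],[0,0,35,0,0,0,1],[0,0,35,0,0,0,1],[0,0,25,0,0,0,1],[0,0,15,0,0,0,1],[0,0,8,0,0,0,1],[0,0,3,0,0,0,1],[0,0,0,0,0,0,1],[0,0,0,0,0,0,1]]]'; python3 -m handwheel '[[[0,0,0,0,0,0,0],[0,0,0,0,0,0,0],[0,0,0,0,0,0,0],[0,0,0,0,0,0,0],[0,0,0,0,0,0,0],[0,0,0,0,0,0,0],[0,0,0,0,0,0,0],[0,0,0,0,0,0,0]]]' 45
```

```text
clock: 2.75
tcp_pos: [0.4676, -0.2788, 0.006]
ee_rot: [0.984, -0.176, 0.001, 0.001]
ft_force: [-0.1, -0.2, -0.3]
width: 0.0929
clock: 3.55
tcp_pos: [0.4667, -0.278, 0.0048]
ee_rot: [0.984, -0.176, 0.0, -0.0]
ft_force: [-0.9, 2.4, 3.4]
width: 0.0595
```

It is gripped at 59.5 mm width. Now I lift it and work out the transfer.

```bash
python3 -m handwheel '[[[0,0,-5,0,0,0,0],[0,0,-15,0,0,0,0],[0,0,-35,0,0,0,0],[0,0,-45,0,0,0,0],[0,0,-45,0,0,0,0],[0,0,-45,0,0,0,0],[0,0,-40,0,0,0,0],[0,0,-20,0,0,0,0],[0,0,0,0,0,0,0],[0,0,0,0,0,0,0]]]'
cat >> h.py <<'E'
def go(target,Rt):
    s=arm.sense(); R0=R.from_quat(s['ee_rot']); d=np.array(target)-s['tcp_pos']
    print('now',s['tcp_pos'].round(4),'F',s['ft_force'].round(1),'w',round(s['width'],4),'shift mm',(R0.inv().apply(d)*1e3).round(1),'then rotvec',(R0.inv()*Rt).as_rotvec().round(4))
def toolR(yaw,s): return boardR(yaw,s)*R.from_euler('x',np.pi)
E
python3 - <<'E'
from h import *
y,s=.1885,.38
Rb=boardR(y,s); pad=np.array([.642,.147,.141])
go(pad+Rb.apply([-.08,0,.1]),toolR(y,s))
print(toolR(y,s).as_matrix())
E
```

```text
clock: 4.55
tcp_pos: [0.4664, -0.278, 0.2544]
ee_rot: [0.984, -0.176, 0.0, 0.0]
ft_force: [-0.3, 0.6, -3.4]
width: 0.0596
now [ 0.4664 -0.278   0.2544] F [-0.3  0.6 -3.4] w 0.0596 shift mm [ -78.1 -401.9   50.2] then rotvec [ 0.1032  0.3705 -0.5361]
[[ 9.12214659e-01  1.87385677e-01  3.64350139e-01]
 [ 1.74018451e-01 -9.82286419e-01  6.95051832e-02]
 [ 3.70920469e-01  1.11022302e-16 -9.28664636e-01]]
```

```bash
python3 -m handwheel '[[[-5,-25,2,0,0,0,0],[-8.6,-44,3.5,0,0,0,0],[-8.6,-44,3.5,0,0,0,0],[-8.6,-44,3.5,0,0,0,0],[-8.6,-44,3.5,0,0,0,0],[-8.6,-44,3.5,0,0,0,0],[-8.6,-44,3.5,0,0,0,0],[-8.6,-44,3.5,0,0,0,0],[-8.6,-44,3.5,0,0,0,0],[-4.4,-25,0,0,0,0,0]]]'; python3 -m handwheel '[[[0,0,0,0.0206,0.0741,-0.1072,0],[0,0,0,0.0206,0.0741,-0.1072,0],[0,0,0,0.0206,0.0741,-0.1072,0],[0,0,0,0.0206,0.0741,-0.1072,0],[0,0,0,0.0206,0.0741,-0.1072,0],[0,0,0,0,0,0,0],[0,0,0,0,0,0,0],[0,0,0,0,0,0,0]]]'
python3 - <<'E'
from h import *
y,s=.1885,.38
snap('wrist','w2.png')
Rb=boardR(y,s); pad=np.array([.642,.147,.141])
go(pad+Rb.apply([-.08,0,.1]),toolR(y,s))
E
```

```text
clock: 5.55
tcp_pos: [0.5307, 0.1291, 0.2209]
ee_rot: [0.985, -0.175, -0.003, 0.0]
ft_force: [0.1, -0.1, -4.0]
width: 0.0596
clock: 6.35
tcp_pos: [0.5328, 0.126, 0.2242]
ee_rot: [0.978, 0.091, 0.187, -0.018]
ft_force: [-0.2, -0.0, -3.7]
width: 0.0598
now [0.5331 0.1261 0.2245] F [ 0.3  0.5 -3.4] w 0.0596 shift mm [-7.9 -0.1 18.7] then rotvec [ 0.0003  0.0017 -0.002 ]
```

View pics/w2.png

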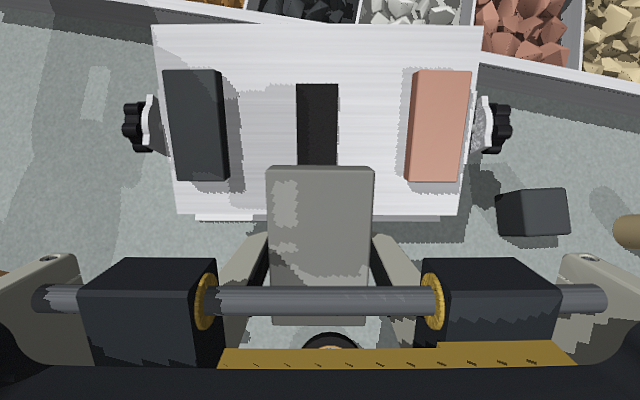

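The wrist picture shows the held tile at (320,240), the pad's uphill end from (297,84) to (338,84), and the sheet corners near (152,24), (483,27), (177,214) and (458,222). I zoom in to refine.

```bash
python3 - <<'E'
import cv2,numpy as np
t=cv2.imread('pics/w2.png')
f=lambda a,k:cv2.resize(a,None,fx=k,fy=k,interpolation=cv2.INTER_CUBIC)
# sheet corners x5 (40x30 px each), pad + tile x3
cs=[(132,10),(463,10),(157,200),(438,205)]
im=np.zeros((600,800,3),np.uint8)
for i,(x,y) in enumerate(cs): im[(i//2)*150:(i//2)*150+150,(i%2)*200:(i%2)*200+200]=f(t[y:y+30,x:x+40],5)
im[0:600,400:800]=f(t[70:220,270:370],4)
im[300:600,:400]=f(t[150:225,275-15:360],4)[:300,:400]
cv2.imwrite('pics/crop4.png',im)
E
```

```text
(no output)
```

View pics/crop4.png

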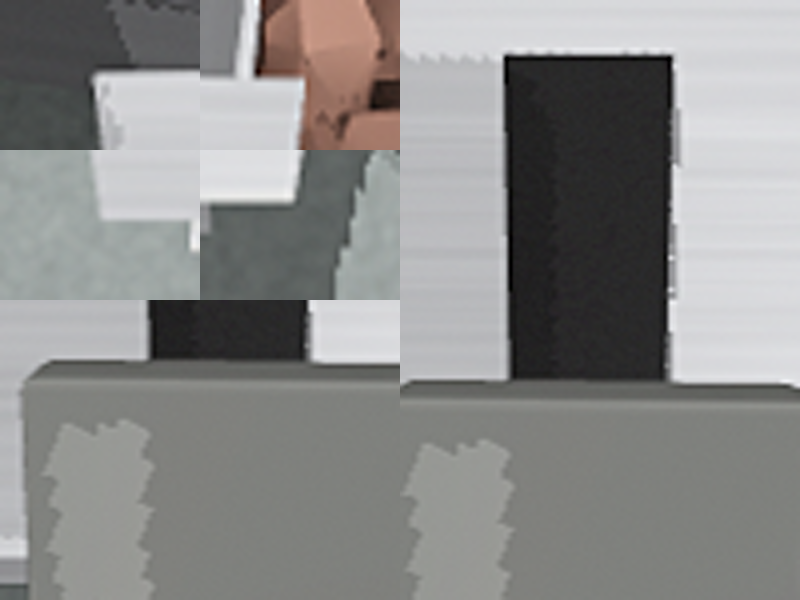

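```bash
python3 - <<'E'
from h import *
from scipy.optimize import least_squares
np.set_printoptions(precision=4,suppress=True)
W,T,S=load('w2'),load('top0'),load('scene0')
sh=np.array([[90,150,12],[90,-150,12],[-90,-150,12],[-90,150,12]])/1e3
wi=np.array([[150.2,24.2],[483.6,25.2],[457,215.2],[176.8,213.2],[295.6,83.6],[337.6,83.6]])
el=np.array([[297.4,164.6],[336.6,165.4]])
ti=np.array([[217.3,130.7],[231,128.7],[237,155.7],[223.7,157.7]])-.35
si=np.array([[460.5,224.5],[445.5,229.75],[421.25,221.75],[435.5,217.5]])-.4
def res(p,parts=0,w=(1,.5),z=None):
    Rb=boardR(p[2],p[3]);o=np.array([p[0],p[1],.128 if len(p)<5 else p[4]])
    a=proj(W,Rb.apply(np.r_[sh,padc[:2]])+o)-wi
    q=proj(W,Rb.apply(padc)+o)
    def dist(A,B,P): n=np.array([B[1]-A[1],A[0]-B[0]]);return (P-A)@n/np.linalg.norm(n)
    l=np.array([dist(q[0],q[3],el[0]),dist(q[1],q[2],el[1])])
    b=proj(T,Rb.apply(padc)+o)-ti; c=proj(S,Rb.apply(padc)+o)-si
    if parts: return a,l,b,c
    return np.r_[a.ravel(),l,w[1]*b.ravel(),w[1]*c.ravel()]
x0=[.647,.148,.1885,.38]
for name,w,x in(('w',(1,0),x0),('w+z',(1,0),x0+[.128]),('all',(1,.5),x0)):
    f=least_squares(res,x,kwargs=dict(w=w),loss='soft_l1');p=f.x
    print(name,p,'pad',boardR(p[2],p[3]).apply([0,0,.014])+[p[0],p[1],.128 if len(p)<5 else p[4]],np.abs(f.fun).max())
    print([x.round(1).tolist() for x in res(p,1)])
# tile in tool frame
s=arm.sense();R0=R.from_quat(s['ee_rot']);t0=s['tcp_pos']
ct=np.array([[50,30,20],[50,-30,20]])/1e3
for zoff in(-.005,-.004,-.003):
    # tool: tile frame = tool rotated pi about x; underside centre at tool (dx,0,zoff->-zoff)
    P=t0+R0.apply((ct*[1,-1,-1])+[0,0,-zoff]); print(zoff,proj(W,P).tolist())
P=t0+R0.apply((ct*[1,-1,0])+[0,0,.005]);print('under',proj(W,P))
E
```

```text
w [0.6444 0.1495 0.1818 0.4013] pad [0.639  0.1485 0.1409] 0.7547936465612111
[[[0.0, 0.3], [0.4, 0.4], [-0.2, -0.2], [-0.1, 0.6], [-0.3, -0.7], [0.8, -0.5]], [0.6, -0.0], [[-0.9, 0.6], [-0.4, -0.1], [-0.0, 0.2], [-0.6, 0.9]], [[-0.0, -1.5], [0.3, -1.9], [-0.5, -2.2], [-0.9, -2.2]]]
w+z [0.6445 0.1495 0.1818 0.4018 0.1278] pad [0.6391 0.1485 0.1407] 0.7366116645977172
[[[0.1, 0.4], [0.3, 0.5], [-0.3, -0.3], [0.1, 0.5], [-0.3, -0.7], [0.7, -0.5]], [0.6, -0.0], [[-0.9, 0.6], [-0.4, -0.2], [-0.0, 0.2], [-0.6, 0.9]], [[-0.0, -1.4], [0.3, -1.9], [-0.5, -2.1], [-0.9, -2.1]]]
all [0.6445 0.1495 0.1817 0.4007] pad [0.6391 0.1485 0.1409] 1.0822643440831143
[[[0.1, 0.2], [0.4, 0.3], [-0.2, -0.3], [-0.0, 0.5], [-0.3, -0.8], [0.8, -0.7]], [0.6, -0.1], [[-0.9, 0.5], [-0.4, -0.2], [-0.0, 0.2], [-0.6, 0.9]], [[-0.0, -1.4], [0.4, -1.9], [-0.5, -2.2], [-0.9, -2.1]]]
-0.005 [[263.18335721223275, 168.68581266265906], [375.50449459646075, 168.63483795414174]]
-0.004 [[262.8266316324446, 168.97614862446008], [375.8664820876634, 168.92485125394907]]
-0.003 [[262.46531966481734, 169.27022900231876], [376.2331232894106, 169.21860475257904]]
under [[269.4739 163.5679]
 [369.1211 163.5226]]
```

```bash
python3 - <<'E'
from h import *
from scipy.optimize import least_squares
np.set_printoptions(precision=4,suppress=True)
W,T,S=load('w2'),load('top0'),load('scene0')
sh=np.array([[90,150,12],[90,-150,12],[-90,-150,12],[-90,150,12]])/1e3
wi=np.array([[150.2,24.2],[483.6,25.2],[457,215.2],[176.8,213.2],[295.6,83.6],[337.6,83.6]])
ti=np.array([[217.3,130.7],[231,128.7],[237,155.7],[223.7,157.7],[166.7,122.3],[272.7,101.7]])-.35
si=np.array([[460.5,224.5],[445.5,229.75],[421.25,221.75],[435.5,217.5],[524,216.25],[410.5,255.75],[360.75,231.75]])-.4
def res(p,m,sp=0):
    Rb=boardR(p[2],p[3]);o=np.array([p[0],p[1],.128])
    a=proj(W,Rb.apply(np.r_[sh,padc[:2]])+o)-wi+p[4:6]
    b=proj(T,Rb.apply(np.r_[padc,sh[:2]])+o)-ti+p[6:8]; c=proj(S,Rb.apply(np.r_[padc,sh[:3]])+o)-si+p[8:10]
    if sp: return c
    return np.r_[m[0]*a.ravel(),m[1]*b.ravel(),m[2]*c.ravel(),p[4:6]/3,p[6:]/2]
for m in((1,0,0),(0,0,1),(0,1,1),(1,1,1)):
    f=least_squares(res,[.647,.148,.1885,.38]+[0]*6,args=(m,),loss='soft_l1');J=np.linalg.inv(f.jac.T@f.jac)
    print(m,f.x,np.sqrt(np.diag(J))[:4]*.5, 'c',res(f.x,m,1).round(1).tolist())
E
```

```text
(1, 0, 0) [0.6443 0.1502 0.1813 0.4011 0.6229 0.0484 0.     0.     0.     0.    ] [0.0014 0.0014 0.0017 0.0053] c [[0.2, -1.5], [0.6, -2.0], [-0.3, -2.3], [-0.6, -2.2], [-0.3, -2.2], [-0.3, -2.5], [-0.6, -2.2]]
(0, 0, 1) [ 0.647   0.1488  0.1815  0.4037  0.     -0.      0.      0.      0.1256
  1.2332] [0.0027 0.0025 0.0046 0.0073] c [[0.5, 0.5], [0.9, 0.1], [-0.1, -0.2], [-0.4, -0.2], [0.1, -0.3], [-0.2, -0.2], [-0.7, -0.0]]
(0, 1, 1) [0.6463 0.1486 0.1822 0.4028 0.     0.     0.172  0.3538 0.3881 1.411 ] [0.002  0.0018 0.0036 0.007 ] c [[0.5, 0.5], [0.8, 0.1], [-0.1, -0.2], [-0.4, -0.2], [0.0, -0.3], [-0.2, -0.2], [-0.6, -0.0]]
(1, 1, 1) [ 0.6449  0.1497  0.1816  0.4015  0.0377  0.5541  0.5542 -0.1157  0.2557
  1.8808] [0.0012 0.0011 0.0015 0.0042] c [[0.5, 0.6], [0.8, 0.1], [-0.1, -0.2], [-0.4, -0.1], [-0.1, -0.2], [-0.1, -0.3], [-0.5, -0.1]]
```

All views now agree: slope 0.4015, yaw 0.1816. Next I set the final orientation and hover over the pad.

```bash
cat >> h.py <<'E'
Y,SL=.1816,.4015
RB=boardR(Y,SL); PAD=RB.apply([0,0,.014])+[.6447,.1496,.128]
def rel(x,y,z):
    """target tcp at pad-frame x,y,z (m) ; shift given in tool axes"""
    s=arm.sense(); R0=R.from_quat(s['ee_rot']); b=RB.inv()
    print('t',s['clock'],'tcp in pad mm',(b.apply(s['tcp_pos']-PAD)*1e3).round(1),'F pad',b.apply(s['ft_force']).round(1),'M pad',b.apply(s['moment']).round(2),'w',round(s['width'],4))
    print('rotvec',(R0.inv()*toolR(Y,SL)).as_rotvec().round(4)); 
    print('shift mm after turn',(toolR(Y,SL).inv().apply(PAD+RB.apply([x,y,z])-s['tcp_pos'])*1e3).round(1))
E
python3 - <<'E'
from h import *
rel(0.0005,0,.045)
E
```

```text
t 6.4 tcp in pad mm [-67.3  -2.9 119.4] F pad [-1.   0.4 -3.3] M pad [-0.03  0.42  0.02] w 0.0596
rotvec [-0.0023  0.0232  0.0044]
shift mm after turn [67.8 -2.9 74.4]
```

```bash
python3 -m handwheel '[[[0,0,0,-0.0023,0.0232,0.0044,0],[15,-0.9,5,0,0,0,0],[25,-1,20,0,0,0,0],[20,-1,25,0,0,0,0],[7.8,0,17,0,0,0,0],[0,0,7.4,0,0,0,0],[0,0,0,0,0,0,0],[0,0,0,0,0,0,0],[0,0,0,0,0,0,0]]]'
python3 - <<'E'
from h import *
snap('scene','s2.png'); im=snap('top','t2.png')
rel(0.0005,0,.0155)
E
```

```text
clock: 7.3
tcp_pos: [0.6223, 0.1457, 0.184]
ee_rot: [0.975, 0.09, 0.2, -0.018]
ft_force: [0.1, 0.8, -2.8]
width: 0.0597
t 7.4 tcp in pad mm [ 1.1  0.2 46.5] F pad [-0.8  0.1 -3.6] M pad [-0.04  0.45 -0.01] w 0.0597
rotvec [-0.0002 -0.0034  0.0018]
shift mm after turn [-0.6  0.2 31. ]
```

```bash
python3 -m handwheel '[[[-0.5,0.2,10,0,-0.0034,0,0],[0,0,12,0,0,0,0],[0,0,8,0,0,0,0],[0,0,3,0,0,0,0],[0,0,0,0,0,0,0],[0,0,0,0,0,0,0],[0,0,0,0,0,0,0]]]'
python3 - <<'E'
from h import *
rel(0.0005,0,.0055)
c=snap('scene','s3.png'); w=snap('wrist','w3.png')
f=lambda a,k:cv2.resize(a,None,fx=k,fy=k,interpolation=cv2.INTER_CUBIC)
im=np.zeros((580,680,3),np.uint8)
im[:280,:680]=f(c['pixels'][175:245,370:540],4); im[280:580,:680]=f(w['pixels'][70:220,150:490],2)
cv2.imwrite('pics/crop5.png',im)
E
```

```text
clock: 8.1
tcp_pos: [0.6348, 0.1478, 0.1528]
ee_rot: [0.976, 0.09, 0.198, -0.018]
ft_force: [0.8, 0.7, -3.2]
width: 0.0593
t 8.1 tcp in pad mm [ 0.4 -0.  12.7] F pad [-0.5  0.5 -3.3] M pad [ 0.04  0.43 -0.01] w 0.0593
rotvec [-0.0003  0.0011  0.0019]
shift mm after turn [ 0.1 -0.   7.2]
```

View pics/crop5.png

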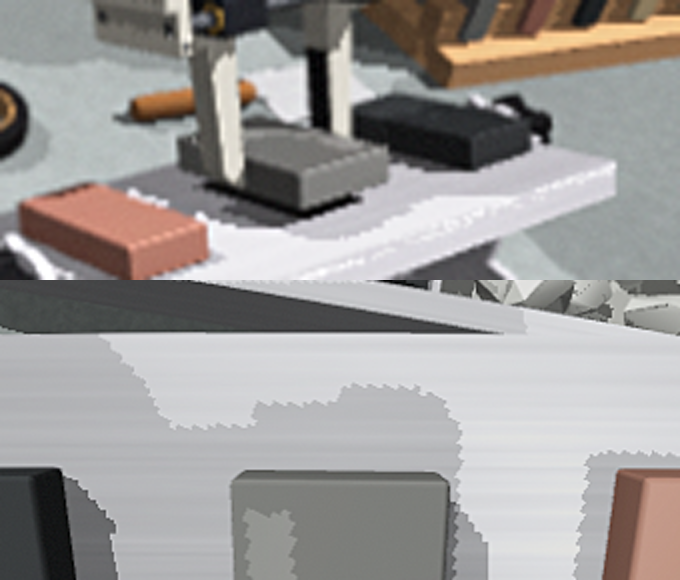

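The tile hovers parallel over the pad. The gaps to the dark and red stones match (170 against 168 crop px) and the uphill ends are level. Next I make contact slowly.

```bash
python3 -m handwheel '[[[0,0,3,0,0,0,0],[0,0,2,0,0,0,0],[0,0,1,0,0,0,0],[0,0,0,0,0,0,0],[0,0,0,0,0,0,0]]]'; python3 -c "
from h import *
rel(.0005,0,.005)"; python3 -m handwheel '[[[0,0,0.5,0,0,0,0],[0,0,0.5,0,0,0,0],[0,0,0,0,0,0,0],[0,0,0,0,0,0,0]]]'; python3 -c "
from h import *
rel(.0005,0,.005)"
```

```text
clock: 8.7
tcp_pos: [0.6367, 0.1481, 0.1466]
ee_rot: [0.976, 0.09, 0.198, -0.018]
ft_force: [-0.1, 0.2, -2.7]
width: 0.0594
t 8.7 tcp in pad mm [-0.2 -0.   6.3] F pad [-1.1  0.2 -2.4] M pad [0.  0.4 0. ] w 0.0594
rotvec [-0.0003  0.002   0.0019]
shift mm after turn [ 0.7 -0.   1.3]
clock: 9.1
tcp_pos: [0.6372, 0.1482, 0.1458]
ee_rot: [0.976, 0.09, 0.198, -0.018]
ft_force: [-0.6, -0.1, -2.5]
width: 0.0596
t 9.1 tcp in pad mm [-0.1 -0.   5.4] F pad [-1.5  0.  -2.1] M pad [-0.05  0.47  0.02] w 0.0596
rotvec [-0.0002  0.0018  0.0019]
shift mm after turn [ 0.6 -0.   0.4]
```

```bash
python3 -m handwheel '[[[0,0,0.5,0,0.001,0,0],[0,0,0,0,0,0,0],[0,0,0,0,0,0,0]]]'; python3 -c "
from h import *
rel(.0005,0,.005)"; python3 -m handwheel '[[[0,0,0.5,0,0,0,0],[0,0,0,0,0,0,0],[0,0,0,0,0,0,0]]]'; python3 -c "
from h import *
rel(.0005,0,.005)"; python3 -m handwheel '[[[0,0,0.5,0,0,0,0],[0,0,0,0,0,0,0],[0,0,0,0,0,0,0]]]'; python3 -c "
from h import *
rel(.0005,0,.005)"
```

```text
clock: 9.4
tcp_pos: [0.6373, 0.1482, 0.1453]
ee_rot: [0.976, 0.09, 0.198, -0.018]
ft_force: [0.2, -0.7, -3.8]
width: 0.0599
t 9.4 tcp in pad mm [-0.2 -0.   4.8] F pad [-1.4 -0.7 -3.5] M pad [-0.05  0.39  0.05] w 0.0599
rotvec [-0.0003  0.0008  0.0019]
shift mm after turn [ 0.7 -0.  -0.2]
clock: 9.7
tcp_pos: [0.6375, 0.1483, 0.145]
ee_rot: [0.976, 0.09, 0.198, -0.018]
ft_force: [-4.7, -0.2, -0.4]
width: 0.0592
t 9.7 tcp in pad mm [-0.1 -0.   4.5] F pad [-4.5  0.6  1.4] M pad [ 0.01  0.69 -0.03] w 0.0592
rotvec [-0.0002  0.0009  0.002 ]
shift mm after turn [ 0.6 -0.  -0.5]
clock: 10.0
tcp_pos: [0.6375, 0.1483, 0.145]
ee_rot: [0.976, 0.09, 0.198, -0.018]
ft_force: [-9.0, -1.8, 4.5]
width: 0.0596
t 10.0 tcp in pad mm [-0.1 -0.   4.5] F pad [-6.6 -0.2  7.7] M pad [ 0.    1.3  -0.04] w 0.0596
rotvec [-0.0002  0.0011  0.002 ]
shift mm after turn [ 0.6 -0.  -0.5]
```

Contact came at tip height 4.5 mm, as predicted. The normal push is about 11 N net, with about 5.7 N of shear. I ease the shear by moving slightly downhill.

```bash
python3 -m handwheel '[[[-0.3,0,0,0,0,0,0],[-0.2,0,0,0,0,0,0],[0,0,0,0,0,0,0],[0,0,0,0,0,0,0],[0,0,0,0,0,0,0]]]'; python3 -c "
from h import *
rel(.0005,0,.005)"; python3 -m handwheel '[[[0,0,0,0,0,0,0],[0,0,0,0,0,0,0],[0,0,0,0,0,0,0],[0,0,0,0,0,0,0],[0,0,0,0,0,0,0]]]'; python3 -c "
from h import *
rel(.0005,0,.005)"
```

```text
clock: 10.5
tcp_pos: [0.6375, 0.1483, 0.145]
ee_rot: [0.976, 0.09, 0.199, -0.018]
ft_force: [-6.8, -1.3, 3.1]
width: 0.0596
t 10.5 tcp in pad mm [-0.1 -0.   4.5] F pad [-5.1 -0.1  5.6] M pad [0.03 0.87 0.03] w 0.0596
rotvec [-0.0002  0.0001  0.0019]
shift mm after turn [ 0.6 -0.  -0.5]
clock: 11.0
tcp_pos: [0.6375, 0.1483, 0.145]
ee_rot: [0.976, 0.09, 0.199, -0.018]
ft_force: [-6.7, -0.6, 3.2]
width: 0.0599
t 11.0 tcp in pad mm [-0.1 -0.   4.5] F pad [-5.   0.6  5.6] M pad [ 0.02  0.89 -0.01] w 0.0599
rotvec [-0.0003  0.      0.0019]
shift mm after turn [ 0.6 -0.  -0.5]
```

The push is stable. I seat the tile with a brief firmer push to take up any residual tilt in the grip, then relax to about 10 N.

```bash
python3 -m handwheel '[[[0,0,0.4,0,0,0,0],[-0.2,0,0.4,0,0,0,0],[0,0,0,0,0,0,0],[0,0,0,0,0,0,0],[0,0,0,0,0,0,0]]]'; python3 -c "
from h import *
rel(.0005,0,.005)"; python3 -m handwheel '[[[-0.1,0,-0.3,0,0,0,0],[-0.1,0,-0.2,0,0,0,0],[0,0,0,0,0,0,0],[0,0,0,0,0,0,0],[0,0,0,0,0,0,0],[0,0,0,0,0,0,0],[0,0,0,0,0,0,0],[0,0,0,0,0,0,0],[0,0,0,0,0,0,0],[0,0,0,0,0,0,0]]]'; python3 - <<'E'
from h import *
rel(.0005,0,.005)
c=snap('scene','s4.png'); w=snap('wrist','w4.png'); t=snap('top','t4.png')
f=lambda a,k:cv2.resize(a,None,fx=k,fy=k,interpolation=cv2.INTER_CUBIC)
im=np.zeros((580,680,3),np.uint8)
im[:280,:680]=f(c['pixels'][175:245,370:540],4); im[280:580,:680]=f(w['pixels'][70:220,150:490],2)
cv2.imwrite('pics/crop6.png',im)
s=arm.sense();R0=R.from_quat(s['ee_rot'])
E
```

```text
clock: 11.5
tcp_pos: [0.6376, 0.1483, 0.145]
ee_rot: [0.976, 0.09, 0.199, -0.018]
ft_force: [-13.3, -3.1, 9.9]
width: 0.0598
t 11.5 tcp in pad mm [-0.1 -0.   4.5] F pad [-8.7 -0.6 14.4] M pad [-0.02  1.59 -0.06] w 0.0598
rotvec [-0.0002 -0.      0.002 ]
shift mm after turn [ 0.6 -0.  -0.5]
clock: 12.5
tcp_pos: [0.6375, 0.1483, 0.145]
ee_rot: [0.976, 0.09, 0.199, -0.018]
ft_force: [-6.6, -1.8, 4.1]
width: 0.0597
t 12.5 tcp in pad mm [-0.1 -0.   4.5] F pad [-4.6 -0.6  6.5] M pad [0.03 0.86 0.  ] w 0.0597
rotvec [-0.0002 -0.0007  0.0019]
shift mm after turn [ 0.6 -0.  -0.5]
```

View pics/crop6.png

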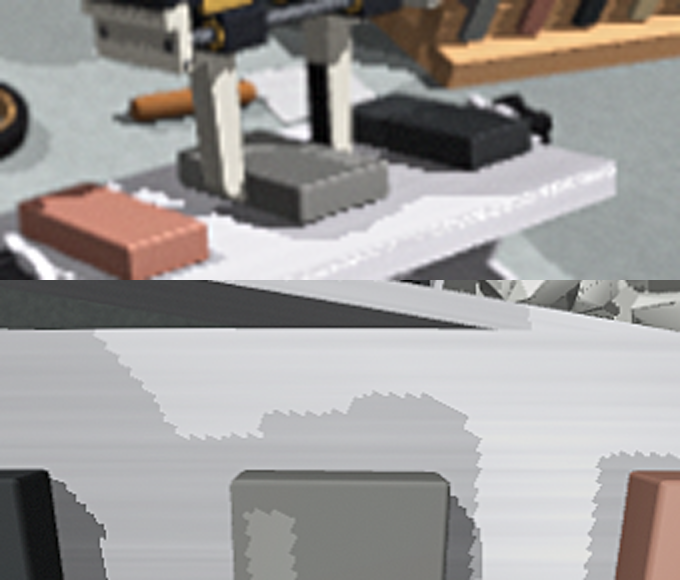

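The scene crop shows no gap under the tile, and the board corner is unchanged at crop (617,160). In the wrist view the tile is centred between the stones, 182 against 180 crop px. The push is steady at about 10 N, so I hand in.

```bash
python3 -c "
from h import *
a=cv2.imread('pics/top0.png').astype(int);b=cv2.imread('pics/t4.png').astype(int)
d=np.abs(a-b).max(2)
for n,(x,y) in dict(hex=(319,203),sett=(330,155),core=(388,152),roll=(256,240),trowel=(185,237),mug=(447,157),brush=(420,205)).items(): print(n,int((d[y-14:y+14,x-14:x+14]>60).sum()))
print(arm.close_job())"
```

```text
hex 0
sett 0
core 0
roll 125
trowel 129
mug 0
brush 0
the job is handed in; nothing more can be done
None
```

I picked up the grey granite tile, tilted it to the board's slope and pressed it onto the pad. I handed the job in at about 12.7 s, still gripping and pressing; no verdict was reported.

**Last checks**
- **Board pose:** the slope came out at about 23.0° (0.4015 rad), with all three cameras agreeing to about 0.003 rad.
- **Position:** the fingertips were within about 0.2 mm of the estimated pad centre, and the tool within 0.002 rad of the estimated board orientation. Both assume the tile sat in the grip as measured, and the tile's own tilt was not measured on the pad.
- **Seating:** the tile touched down within 0.3 mm of the predicted height and did not sink further under a brief push of about 18 N. The last picture shows no gap under it.
- **Push and grip:** the normal push was about 10 N with the grip set to 45 N and the jaws at 59.7 mm. The board did not visibly move.

**Unclear or left over**
- About 4 N of sideways force along the slope remained.
- The moment readings were too noisy to show where on the pad the pressure is centred.
- Comparing the top pictures before and after, the slab, cube, core, mug and brush looked unchanged. Pixels did change around the pad roll and filling knife. The arm never went near either, so I put this down to its shadow, but I did not check further.

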